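Find the full tin of bearing balls by weight and swap it for the empty one at the feeder

TASK

Slide the chest's ribbed lid fully open to its stop and find by weight the one full tin of bearing balls among the look-alikes inside. Swap it with the empty tin on the feeder's seat: the full tin goes upright with its narrow end flush against the middle of the feeder's stop plate, the empty tin centred on the very pad the full one stood on, and all the other tins must end up standing centred on their own pads. Finish by sliding the lid fully shut; leave the shackle, the level block and the wrench alone.

Things in the scene. Friction and masses are not known exactly. Their poses are not given: they have to be found in the camera images.
- chest: fixed grey steel bench chest, 340 mm deep (x), 540 mm long (y), 60 mm high; origin at the centre of its underside. Its near half is a compartment open at the top (inside local x -165 to 0, y -265 to 265 mm, floor 5 mm above the bench) with five pads in one row along y, 95 mm apart, at local x -82 mm; the far half is closed and the open lid rests over it
- lid (a joint): travel (m) of the chest's ribbed grey sliding lid: 0 shut over the compartment, 0.17 fully open, with a stop at each end; it slides along the chest's +x, away from the robot. Starts part open or shut, takes about 3 N to move, stays where it is left. Its top is 67 mm above the bench, its ribs 70 mm
- lid_handle (a point): centre of the lid's handle, a steel bar 12 mm square and 120 mm long along the chest's y, 106 mm above the bench, 33 mm free beneath it between two end posts; moves with the lid: chest-local x -85 mm shut, +85 mm open
- feeder: fixed bearing-ball feeder; origin under its tin seat. Base plate 6 mm thick, x -75 to 130, y -75 to 75 mm; upright stop plate 60 mm wide, top 46 mm above the bench, near face at x = +40; behind it the feeder box (x from 67, 70 mm high, knob 90 mm). A tin is home with its 48 mm wide end flush on the plate's middle: origin at x = 10, y = 0, z = 6 mm, long axis along x; near side and both sides open
- tin_1: sealed tin of bare metal, 60 (x) by 48 (y) by 46 mm tall, plus a 24 mm screw cap 7 mm high; origin at the centre of its underside, z up. One of the look-alikes in the chest, each on a pad of its own at the start; just one is full of steel balls (0.54 to 0.66 kg), the others empty (0.10 to 0.15 kg), only weight tells. Some may be absent
- tin_2: sealed tin of bare metal, 60 (x) by 48 (y) by 46 mm tall, plus a 24 mm screw cap 7 mm high; origin at the centre of its underside, z up. One of the look-alikes in the chest, each on a pad of its own at the start; just one is full of steel balls (0.54 to 0.66 kg), the others empty (0.10 to 0.15 kg), only weight tells. Some may be absent
- tin_3: sealed tin of bare metal, 60 (x) by 48 (y) by 46 mm tall, plus a 24 mm screw cap 7 mm high; origin at the centre of its underside, z up. One of the look-alikes in the chest, each on a pad of its own at the start; just one is full of steel balls (0.54 to 0.66 kg), the others empty (0.10 to 0.15 kg), only weight tells. Some may be absent
- tin_4: sealed tin of bare metal, 60 (x) by 48 (y) by 46 mm tall, plus a 24 mm screw cap 7 mm high; origin at the centre of its underside, z up. One of the look-alikes in the chest, each on a pad of its own at the start; just one is full of steel balls (0.54 to 0.66 kg), the others empty (0.10 to 0.15 kg), only weight tells. Some may be absent
- tin_5: sealed tin of bare metal, 60 (x) by 48 (y) by 46 mm tall, plus a 24 mm screw cap 7 mm high; origin at the centre of its underside, z up. One of the look-alikes in the chest, each on a pad of its own at the start; just one is full of steel balls (0.54 to 0.66 kg), the others empty (0.10 to 0.15 kg), only weight tells. Some may be absent
- tin_6: sealed tin of bare metal, 60 (x) by 48 (y) by 46 mm tall, plus a 24 mm screw cap 7 mm high; origin at the centre of its underside, z up. The empty tin (0.10 to 0.15 kg) that stands on the feeder's seat at the start
- pad_1: black rubber pad, 74 by 60 mm, 1 mm thick and let into the chest's floor so that a tin on it stands 5 mm above the bench; origin at its centre; where one tin may stand. Does not move during a run. Pads may be empty at the start
- pad_2: black rubber pad, 74 by 60 mm, 1 mm thick and let into the chest's floor so that a tin on it stands 5 mm above the bench; origin at its centre; where one tin may stand. Does not move during a run. Pads may be empty at the start
- pad_3: black rubber pad, 74 by 60 mm, 1 mm thick and let into the chest's floor so that a tin on it stands 5 mm above the bench; origin at its centre; where one tin may stand. Does not move during a run. Pads may be empty at the start
- pad_4: black rubber pad, 74 by 60 mm, 1 mm thick and let into the chest's floor so that a tin on it stands 5 mm above the bench; origin at its centre; where one tin may stand. Does not move during a run. Pads may be empty at the start
- pad_5: black rubber pad, 74 by 60 mm, 1 mm thick and let into the chest's floor so that a tin on it stands 5 mm above the bench; origin at its centre; where one tin may stand. Does not move during a run. Pads may be empty at the start
- shackle: bystander: orange bow shackle lying on the bench, 80 by 75 by 18 mm
- level_block: bystander: brass spirit level vial block, 90 by 24 by 30 mm
- wrench_1: bystander: steel wrench lying on the bench
Things that resemble listed ones, but are neither listed nor needed, are in the scene too. Leave any black or orange look-alike of the tin_6 alone.

How it is judged:
On the way:
1. the lid is slid fully open (value of joint lid above 0.162 m), for 0.2 s.
At the end, for the whole second after the job is handed in: full tin upright on the feeder's seat, flush with the stop plate within 3.5 mm, within 10 mm of its middle, square within 0.12 rad; the feeder's old tin upright within 18 mm of the centre of the full one's starting pad, each other tin likewise on its own pad; all at rest, lid shut within 6 mm (value of joint lid below 0.006 m and contact force between anything else and feeder above 3.5 N and angle between each of tin_6, tin_1, tin_2, tin_3, tin_4, tin_5's own z axis and vertical below 0.12 rad and linear speed of each of tin_6, tin_1, tin_2, tin_3, tin_4, tin_5 below 0.02 m/s and height (world z) of each of tin_6, tin_1, tin_2, tin_3, tin_4, tin_5 below 0.012 m and horizontal distance between tin_1 and pad_1 below 0.018 m and horizontal distance between tin_2 and pad_2 below 0.018 m and ((contact force between tin_3 and feeder above 3.5 N and horizontal distance between tin_6 and pad_3 below 0.018 m and x of tin_3 in the frame of feeder between 0.0065 and 0.013 m and y of tin_3 in the frame of feeder between -0.01 and 0.01 m and angle between the x axis of tin_3 and the x axis of feeder, either way round below 0.12 rad) or horizontal distance between tin_3 and pad_3 below 0.018 m) and horizontal distance between tin_4 and pad_4 below 0.018 m and ((contact force between tin_5 and feeder above 3.5 N and horizontal distance between tin_6 and pad_5 below 0.018 m and x of tin_5 in the frame of feeder between 0.0065 and 0.013 m and y of tin_5 in the frame of feeder between -0.01 and 0.01 m and angle between the x axis of tin_5 and the x axis of feeder, either way round below 0.12 rad) or horizontal distance between tin_5 and pad_5 below 0.018 m)); the robot touches nothing.
It fails at once if the shackle is moved more than 30 mm (distance of shackle from where it was at the start of the episode above 0.03 m).
It fails at once if the level block is moved more than 30 mm (distance of level_block from where it was at the start of the episode above 0.03 m).
It fails at once if the wrench is moved more than 30 mm (distance of wrench_1 from where it was at the start of the episode above 0.03 m).
Of tin_1, tin_2, tin_4 only 1 to 3 are there at a start; the rules pass over those that are not, and their reading is None.
At some moment in a run one of tin_1, tin_2, tin_3, tin_4, tin_5, tin_6 may be knocked a few centimetres aside while the robot is not near it.
It also fails if it takes over 210 s, if anything falls off the work surface, if the arm or the gripper's body presses on something with over 40 N, if the wrist force passes 120 N, or if a joint passes its speed limit or range.

ROBOT

A 7-joint arm with a two-finger parallel gripper is mounted at the origin on the work surface. World frame = base frame: x ahead of the robot, y to its left, z up, the work surface at z = 0. Lengths are in m, angles in rad, forces in N, time in s.
With the tool pointing down it reaches from about 0.35 to 0.9 m from the base axis. Payload 19.9 kg.
Tool frame: the origin (TCP) lies between the finger pads; the fingertips stand 19 mm ahead of it and the grasp point (between the pads) is the TCP; z points along the fingers, y is the direction in which the jaws open and shut (so a half turn about z gives the same grasp; the last joint's range is limited). The gripper opens to 94 mm and grips with 3 to 60 N. Pads are 16 mm wide; open, the fingers measure 119 mm over their backs; the gripper's body (75 mm by 177 mm) begins 78 mm behind the grasp point.
Start: joints at [1.224, 0.417, -0.01, 1.614, 0.005, 1.111, -0.053], TCP at [0.188, -0.596, 0.224] pointing down, gripper open.
Joint ranges: [-2.81, 2.81], [-0.39, 2.02], [-1.27, 1.25], [0.06, 2.57], [-1.19, 4.33], [0.19, 2], [-2.82, 2.82]. Speed limits (rad/s): [1.89, 1.89, 2.39, 2.39, 3.01, 3.01, 3.01].

INTERFACE

Orientations are given as a 3x3 rotation matrix whose columns are the frame's x, y, z axes.
In Python, from rig import robot gives the robot as it stands. Calls block until the motion is done:
- robot.move_ptp(position, orientation): joint-space move of the TCP to a pose.
- robot.move_linear(position, velocity=0.15, frame=None, threshold=None): straight line of the TCP; frame=None keeps the orientation; velocity is the mean speed in m/s. With threshold (N) it stops when the force on the tool has changed by that much, and returns True; else False.
- robot.goto_joints(angles): joint-space move.
- robot.gripper_to(opening): finger opening in m; the grip force is fixed at half the most; returns when the fingers have stopped.
- robot.pause(seconds).
- robot.ik(position, orientation): joint angles nearest the present ones, or None.
- robot.get_state(): the state.
- robot.grab_frame(name): name is "scene" or "side" or "wrist"; returns the picture (420x560x3 uint8, red, green, blue); there is no depth.
- robot.camera_info(name): a dict with "fx", "fy", "cx", "cy" (pixels), "rvec" (rotation vector, rad) and "tvec" (3), from world to camera coordinates, as OpenCV has them. Camera axes: x right, y down, z forward; pixel columns grow to the right and rows downward; lengths in m; the calibration is good to about 2 mm. A picture is of the moment at which its call begins: read the wrist's pose just before it. camera_info takes no time and is no camera call; for the wrist camera it gives the pose at the moment of the call.
A pose or a line that the arm cannot do raises robot.PlanningError and nothing moves.
- robot.sign_off(): hands the job in, once; it reports no verdict.
The state is a dict: "time": time; "qpos": joint angles; "joint_vel": joint speeds; "effort": joint torques, N m; "ee_pos": TCP position; "tool_rot": TCP orientation; "force": force on the tool from outside, world axes, zero at the start; "moment": the same for the moment, N m; "opening": finger opening in m.
Only numpy, scipy, OpenCV 4.12 (cv2) and the standard library are available. Lean on these libraries where they do the work, as an engineer would, in place of code of your own. Each camera call takes 0.05 s, during which the arm holds its last target. There are 200 camera calls.

## Working session

There is one attempt and no reset: what is moved stays moved. The work goes in short steps, each a Python script; the robot and the scene stay as the last script left them, time stands still between calls to the robot, and variables do not carry over. Pictures are saved under pics/ and viewed, about 12 in all and at most 16, crops included, and the job is handed in when it is done.

```bash
ls; mkdir -p pics
cat > h.py <<'E'
import numpy as np, cv2
from rig import robot
def cam(n):
    c=robot.camera_info(n); K=np.array([[c['fx'],0,c['cx']],[0,c['fy'],c['cy']],[0,0,1.]])
    return K,np.array(c['rvec'],float),np.array(c['tvec'],float)
def shot(n,f):
    c=cam(n); im=robot.grab_frame(n)[:,:,::-1].copy(); cv2.imwrite('pics/'+f+'.png',im); np.savez('pics/'+f+'.npz',K=c[0],r=c[1],t=c[2]); return im,c
def ray(c,uv,z):
    K,r,t=c; R=cv2.Rodrigues(r)[0]; o=-R.T@t; d=R.T@np.linalg.solve(K,np.array([uv[0],uv[1],1.])); return o+d*(z-o[2])/d[2]
def proj(c,P):
    return cv2.projectPoints(np.array(P,float).reshape(-1,3),c[1],c[2],c[0],None)[0].reshape(-1,2)
def load(f):
    d=np.load('pics/'+f+'.npz'); return d['K'],d['r'],d['t']
def down(a):  # tool y (jaw) axis at angle a+90deg, tool x at angle a ; z down
    x=np.array([np.cos(a),np.sin(a),0]); z=np.array([0,0,-1.]); return np.stack([x,np.cross(z,x),z],1)
E
python3 - <<'E'
from h import *
for n in('scene','side'):
    im,c=shot(n,n+'0'); R=cv2.Rodrigues(c[1])[0]; print(n,-R.T@c[2],R[2],c[0][0,0])
shot('wrist','w0')
print(robot.get_state())
a=np.hstack([cv2.imread('pics/scene0.png'),cv2.imread('pics/side0.png')])
E
```

```text
pics
scene [1.41597517 0.00786005 1.20338859] [-0.61200131 -0.01754183 -0.79066218] 529.6937992732702
side [-0.20507873 -0.81346033  0.9002982 ] [ 0.57029935  0.57476249 -0.58686176] 451.06564223159035
{'time': 0.15, 'qpos': array([ 1.22450349,  0.41784828, -0.01034524,  1.61399683,  0.00473037,
        1.11068419, -0.05300871]), 'joint_vel': array([-0.00061601, -0.00075817,  0.00072738, -0.00189932,  0.0004683 ,
       -0.0002395 ,  0.00079263]), 'effort': array([-6.04489487e-04, -8.51536345e+01,  6.38290532e-01, -4.26136959e+01,
       -4.88423102e-02,  1.70851615e-02,  5.96183531e-05]), 'ee_pos': array([ 0.18749414, -0.5959504 ,  0.22397809]), 'tool_rot': array([[ 9.53893849e-01,  3.00143961e-01, -3.55670398e-04],
       [ 3.00144159e-01, -9.53893483e-01,  8.41131075e-04],
       [-8.68112618e-05, -9.09102152e-04, -9.99999583e-01]]), 'force': array([ 0.32225261, -0.25956588,  0.04442742]), 'moment': array([-0.06331861, -0.02062755, -0.0200515 ]), 'opening': 0.0942024979792937}
```

View pics/scene0.png

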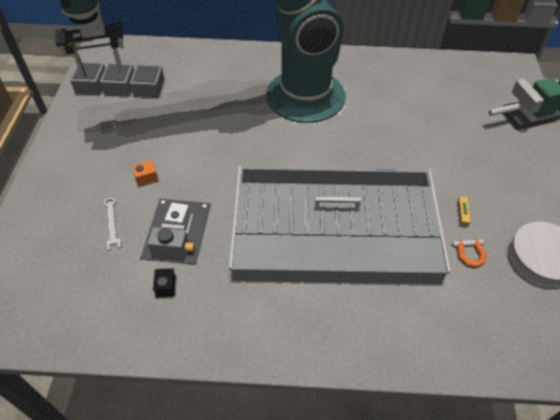

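View pics/side0.png

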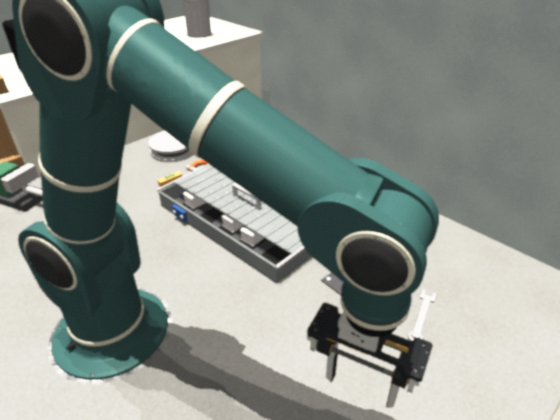

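Run:
```python
import cv2,numpy as np
im=cv2.imread('pics/scene0.png')
a=cv2.resize(im[155:300,130:270],None,fx=4,fy=4,interpolation=cv2.INTER_CUBIC)
cv2.imwrite('pics/c1.png',a)
from h import *
c=load('scene0')
for n,uv in dict(NR=(241,169),NL=(438,170),FL=(446,275),FR=(231,274)).items(): print(n,ray(c,uv,.06))
print('handle',ray(c,(317,199),.106),ray(c,(360,200),.106))
```

```text
NR [ 0.40393741 -0.17226634  0.06      ]
NL [0.36884437 0.39767883 0.06      ]
FL [0.72133008 0.37674411 0.06      ]
FR [ 0.7520711  -0.15824939  0.06      ]
handle [0.53682368 0.0475175  0.106     ] [0.53262151 0.16160236 0.106     ]
```

View pics/c1.png

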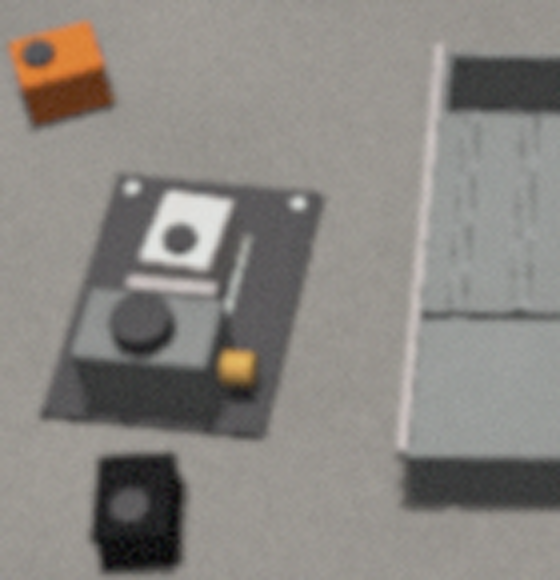

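Run:
```python
from h import *
c=load('scene0')
P=[ray(c,(u/4+130,v/4+155),.006) for u,v in [(120,175),(323,190),(265,437),(40,415)]]
print(np.round(P,3))  # NR NL FL FR ; plate centre local (27.5,0)
print('tin',ray(c,(180/4+130,238/4+155),.059), [ray(c,(u/4+130,v/4+155),.052) for u,v in [(168,190),(233,197),(207,270),(140,262)]])
ctr=np.mean(P,0); print(ctr)
robot.move_ptp([ctr[0]-.08,ctr[1],.33],down(0.05))
shot('wrist','wf')
for a in(np.pi/2,-np.pi/2,0.04,np.pi):
    q=robot.ik([.535,.105,.25],down(a+.04)); print(a,q)
K,r,t=cam('wrist');R=cv2.Rodrigues(r)[0];print(-R.T@t,R[2],R[0],robot.get_state()['ee_pos'])
```

```text
[[ 0.486 -0.4    0.006]
 [ 0.49  -0.253  0.006]
 [ 0.697 -0.261  0.006]
 [ 0.69  -0.411  0.006]]
tin [ 0.57788274 -0.33085766  0.059     ] [array([ 0.53244465, -0.34883203,  0.052     ]), array([ 0.5355501 , -0.30336276,  0.052     ]), array([ 0.59804787, -0.31000994,  0.052     ]), array([ 0.59440291, -0.35579139,  0.052     ])]
[ 0.590614   -0.33110737  0.006     ]
1.5707963267948966 [ 0.28955255  0.31107256 -0.65526254  1.76735946  0.20742115  1.13300477
 -0.39108652]
-1.5707963267948966 [ 0.59107936  0.44131332 -1.08195162  1.75923935  0.41729296  1.19564568
  2.57258755]
0.04 [ 0.11679407  0.27833806 -0.43951207  1.77274676  0.1303067   1.11914423
 -1.8557264 ]
3.141592653589793 [ 0.38040679  0.33672421 -0.7740572   1.76471429  0.2564937   1.14426528
  1.13791928]
[ 0.59144379 -0.32633019  0.48952459] [-0.27836399 -0.01375183 -0.96037721] [ 4.85535756e-02 -9.98820553e-01  2.29120246e-04] [ 0.50983848 -0.33221502  0.32967016]
```

View pics/wf.png

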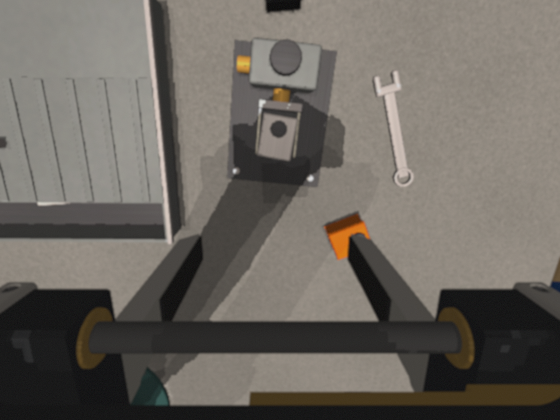

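```bash
cat >> h.py <<'E'
def fit2(L,W):  # planar rigid fit local->world: returns yaw,t
    L=np.array(L)[:,:2];W=np.array(W)[:,:2];l=L-L.mean(0);w=W-W.mean(0)
    a=np.arctan2((l[:,0]*w[:,1]-l[:,1]*w[:,0]).sum(),(l*w).sum());R=np.array([[np.cos(a),-np.sin(a)],[np.sin(a),np.cos(a)]])
    t=W.mean(0)-R@L.mean(0); return a,t,np.linalg.norm(L@R.T+t-W,axis=1)
E
python3 - <<'E'
from h import *
L=[(-.075,-.075),(-.075,.075),(.13,.075),(.13,-.075)]
c=load('scene0')
P=[ray(c,(u/4+130,v/4+155),.006) for u,v in [(120,175),(323,190),(265,437),(40,415)]]
print(fit2(L,P))
c=load('wf')
P=[ray(c,uv,.006) for uv in [(320,187),(228,177),(235,40),(337,51)]]
print(fit2(L,P))
print(fit2([(-.03,-.024),(-.03,.024),(.03,.024),(.03,-.024)],[ray(c,uv,.052) for uv in[(295,160),(257,156),(262,107),(302,109)]]))
print('chest near-right corner',ray(c,(170,243),.06))
a=1.61
robot.move_ptp([.44,.10,.40],down(0.04)); 
shot('wrist','wc')
E
```

```text
(np.float64(-0.04330601849457944), array([ 0.56313978, -0.32991683]), array([0.00187274, 0.00195985, 0.0008525 , 0.0005863 ]))
(np.float64(-0.04391029383819368), array([ 0.56235802, -0.33308327]), array([0.00146106, 0.00244725, 0.00077424, 0.00181797]))
(np.float64(-0.05309408286341662), array([ 0.5686047 , -0.33338531]), array([0.00578817, 0.00636574, 0.00454988, 0.00762031]))
chest near-right corner [ 0.39621998 -0.17382548  0.06      ]
```

View pics/wc.png

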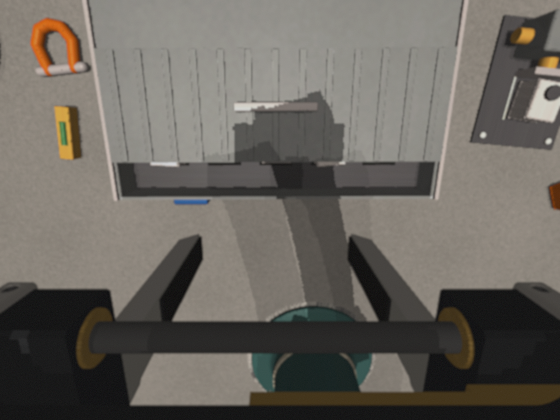

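Run:
```python
from h import *
c=load('wc')
nl,nr=ray(c,(114,199),.06),ray(c,(437,199),.06); print(nl,nr,np.linalg.norm(nl-nr))
d=nl-nr;yaw=np.arctan2(-d[0],d[1]);print('yaw',yaw)
m=(nl+nr)/2; ex=np.array([np.cos(yaw),np.sin(yaw)]);ctr=m[:2]+.17*ex;print('ctr',ctr)
h=[ray(c,(235,106),.106),ray(c,(317,108),.106)];print(h,np.arctan2(h[1][0]-h[0][0],h[0][1]-h[1][1]))
hc=(h[0]+h[1])/2; print('lid',(hc[:2]-ctr)@ex+.085)
```

```text
[0.37527558 0.37531572 0.06      ] [ 0.39674749 -0.18012112  0.06      ] 0.5558517053149218
yaw 0.038638461610721805
ctr [0.55588465 0.1041642 ]
[array([0.53443726, 0.16169762, 0.106     ]), array([0.53625674, 0.04394454, 0.106     ])] 0.015450446732369297
lid 0.0644257933369571
```

```bash
cat >> h.py <<'E'
CY=.0386; C=np.array([.556,.104]); ex=np.array([np.cos(CY),np.sin(CY)]); ey=np.array([-ex[1],ex[0]])
def ch(x,y,z): return np.r_[C+x*ex+y*ey,z]
E
python3 - <<'E'
from h import *
robot.gripper_to(.06)
robot.move_ptp([.535,.103,.2],down(np.pi/2+CY))
robot.move_linear([.535,.103,.106],.1)
robot.gripper_to(0)
s=robot.get_state();print(s['opening'],s['force'],s['ee_pos'])
p=s['ee_pos']
print(robot.move_linear(np.r_[p[:2]+.118*ex,p[2]],.08,threshold=14))
s=robot.get_state();print(s['opening'],s['force'],s['ee_pos'],s['time'])
E
```

```text
0.01125878976035108 [ 1.02615406 -0.26373359  1.06395475] [0.53509487 0.10298461 0.10602086]
True
0.011838028040180528 [-3.01113155 -0.61947101  5.46932458] [0.64062397 0.10737968 0.10566671] 8.575
```

Run:
```python
from h import *
robot.gripper_to(.06)
robot.move_linear(ch(.085,0,.2),.2)
robot.gripper_to(.094)
robot.move_ptp(np.r_[C+(-.15)*ex,.40],down(CY))
shot('wrist','wt')
```

```text
(no output)
```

View pics/wt.png

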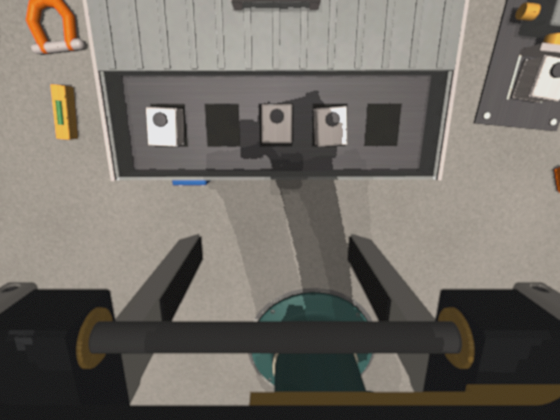

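```bash
cat >> h.py <<'E'
def loc(p): d=np.array(p)[:2]-C; return np.round([d@ex,d@ey],4)
E
python3 - <<'E'
from h import *
c=load('wt');im=cv2.imread('pics/wt.png')
for uv in[(160.5,119.5),(277,117),(333,118.5)]: print('cap',loc(ray(c,uv,.058)))
g=cv2.cvtColor(im,cv2.COLOR_BGR2GRAY)
for x0,x1 in[(195,250),(355,410)]:
    m=(g[95:155,x0:x1]<32).astype(np.uint8); n,l,s,ce=cv2.connectedComponentsWithStats(m); k=1+s[1:,4].argmax(); u=ce[k]+[x0,95]; print('pad',u,s[k],loc(ray(c,u,.005)))
print('near in corner',loc(ray(c,(114,180),.06)),loc(ray(c,(438,180),.06)))
for uv in [(147,108),(181,107),(185,145),(147,146)]: print(loc(ray(c,uv,.051)))
for uv in [(261,104),(291,104),(293,143),(261,143)]: print(loc(ray(c,uv,.051)))
for uv in [(315,107),(345,107),(348,144),(315,146)]: print(loc(ray(c,uv,.051)))
E
```

```text
cap [-0.0727  0.1853]
cap [-0.0686 -0.0017]
cap [-0.0708 -0.0915]Traceback (most recent call last):
  File "<stdin>", line 6, in <module>
ValueError: attempt to get argmax of an empty sequence
```

Run:
```python
from h import *
c=load('wt');im=cv2.imread('pics/wt.png')
g=cv2.cvtColor(im,cv2.COLOR_BGR2GRAY); print(g[125,195:250:6],g[125,355:410:6])
for x0,x1 in[(195,250),(355,410)]:
    r=g[95:155,x0:x1]; m=(r<(int(r[28:32].min())+int(np.median(r)))/2).astype(np.uint8); n,l,s,ce=cv2.connectedComponentsWithStats(m); k=1+s[1:,4].argmax(); u=s[k][:2]+s[k][2:4]/2-.5+[x0,95]; print('pad',u,s[k],loc(ray(c,u,.005)))
print('near corner',loc(ray(c,(114,180),.06)),loc(ray(c,(438,180),.06)))
for q in([(147,108),(181,107),(185,145),(147,146)],[(261,104),(291,104),(293,143),(261,143)],[(315,107),(345,107),(348,144),(315,146)]): print([loc(ray(c,uv,.051)) for uv in q],np.mean([loc(ray(c,uv,.051)) for uv in q],0))
```

```text
[115 115  48  48  50  50  48  47  64  64] [107 107  46  48  48  49  49  47 102 101]
pad [222.5 125. ] [  11   10   34   41 1287] [-0.0825  0.0951]
pad [382.  124.5] [   9    9   37   42 1394] [-0.0812 -0.1893]
near corner [-0.1713  0.2734] [-0.1705 -0.2741]
[array([-0.055 ,  0.2077]), array([-0.0534,  0.1528]), array([-0.1136,  0.1513]), array([-0.1154,  0.2148])] [-0.08435  0.18165]
[array([-0.0486,  0.0241]), array([-0.0485, -0.0241]), array([-0.1101, -0.0284]), array([-0.1102,  0.0247])] [-0.07935  -0.000925]
[array([-0.053 , -0.0628]), array([-0.053 , -0.1111]), array([-0.1116, -0.12  ]), array([-0.1149, -0.0652])] [-0.083125 -0.089775]
```

```bash
cat >> h.py <<'E'
def fz():
    robot.pause(.15); v=[]
    for _ in range(5): v.append(robot.get_state()['force'][2]); robot.pause(.02)
    return np.mean(v)
def pick(xy,yaw,z,up=.16,lift=.16):
    O=down(yaw); robot.move_ptp(np.r_[xy,up],O); robot.move_linear(np.r_[xy,z+.03],.2); f0=fz()
    robot.move_linear(np.r_[xy,z],.08); robot.gripper_to(.02)
    w=robot.get_state()['opening']; robot.move_linear(np.r_[xy,z+.03],.08); f1=fz()
    print('opening',w,'weight N',f0-f1,'t',robot.get_state()['time']); return f0-f1
def put(xy,z):
    robot.move_linear(np.r_[xy,z+.015],.15); print('touch',robot.move_linear(np.r_[xy,z-.001],.03,threshold=6)); rel(xy,z)
def rel(xy,z):
    robot.gripper_to(.094); robot.move_linear(np.r_[xy,.16],.2); s=robot.get_state(); print('put',s['force'],s['time'])
E
python3 - <<'E'
from h import *
T={'3':(-.0805,-.001,0.),'5':(-.084,.184,.19)}
full=None
for k in '35':
    x,y,py=T[k]
    w=pick(ch(x,y,0)[:2],CY,.035)
    p=.095 if w>3 else py
    if w>3: robot.move_linear(ch(x,y,.15),.2); robot.move_linear(ch(-.082,p,.15),.2)
    put(ch(-.082,p,0)[:2],.035)
    if w>3: print('FULL',k); break
robot.move_ptp(np.r_[C+(-.15)*ex,.40],down(CY)); shot('wrist','wt2')
E
```

```text
opening 0.047822496308349706 weight N 5.397081675718886 t 16.0667
touch True
put [-0.2176604   0.45603255  0.33408236] 20.2333
FULL 3
```

View pics/wt2.png

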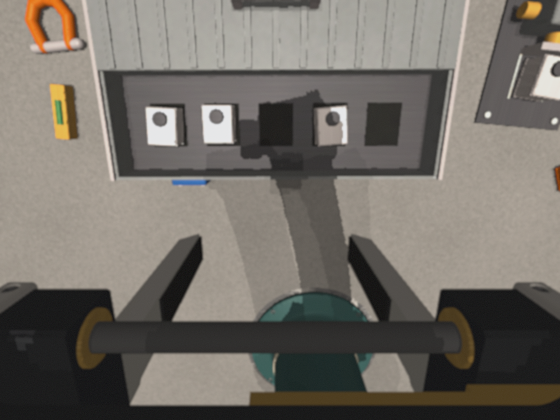

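```bash
cat >> h.py <<'E'
FY=-.0436; F=np.array([.5627,-.3315]); fx=np.array([np.cos(FY),np.sin(FY)]); fy=np.array([-fx[1],fx[0]])
def fd(x,y,z): return np.r_[F+x*fx+y*fy,z]
def floc(p): d=np.array(p)[:2]-F; return np.round([d@fx,d@fy],4)
E
python3 - <<'E'
from h import *
robot.move_ptp(fd(-.07,0,.22),down(FY)); im,c=shot('wrist','wf2')
cv2.imwrite('pics/wf2c.png',cv2.resize(im[:260,120:440],None,fx=2,fy=2))
E
```

```text
(no output)
```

View pics/wf2c.png

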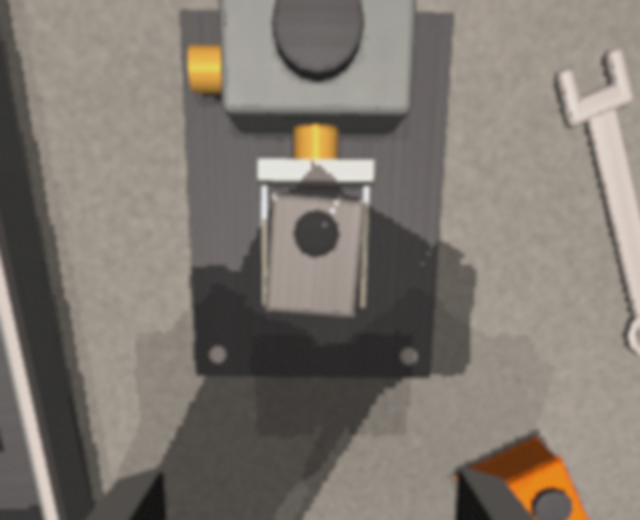

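Run:
```python
from h import *
c=load('wf2'); f=lambda u,v,z: ray(c,(u/2+120,v/2),z)
q=[f(*uv,.052) for uv in[(356,317),(263,308),(271,194),(365,200)]]
print([floc(p) for p in q]); a,t,r=fit2([(-.03,-.024),(-.03,.024),(.03,.024),(.03,-.024)],q); print(a,floc(t),r)
print('plate',floc(f(258,182,.046)),floc(f(375,182,.046)))
print('near corners',floc(f(195,375,.006)),floc(f(432,375,.006)))
w=pick(t,a,.040)
robot.move_linear(np.r_[t,.16],.2)
robot.move_ptp(ch(-.082,0,.16),down(CY))
put(ch(-.082,0,0)[:2],.039)
w=pick(ch(-.082,.095,0)[:2],CY,.035)
robot.move_linear(ch(-.082,.095,.16),.2)
robot.move_ptp(fd(0,0,.16),down(FY)); robot.pause(.2)
print(robot.get_state()['force'],robot.get_state()['opening'])
shot('wrist','wh'); print(robot.get_state()['ee_pos'])
```

```text
[array([-0.0312, -0.0222]), array([-0.0265,  0.0283]), array([0.0319, 0.023 ]), array([ 0.0291, -0.0255])]
-0.11743139884970506 [0.0008 0.0009] [0.00146613 0.00153087 0.00072158 0.00027236]
plate [0.0382 0.0301] [ 0.0383 -0.031 ]
near corners [-0.0744  0.0761] [-0.0741 -0.0751]
opening 0.04759224873747987 weight N 1.1179656094944597 t 26.4417
touch True
put [-0.76166606 -0.51506204 -0.29385745] 31.6417
opening 0.048010788783521365 weight N 5.84290476043614 t 35.025
[ 0.09663579  0.69663873 -5.51676489] 0.04824100357505035
[ 0.56297661 -0.33095689  0.1600618 ]
```

View pics/wh.png

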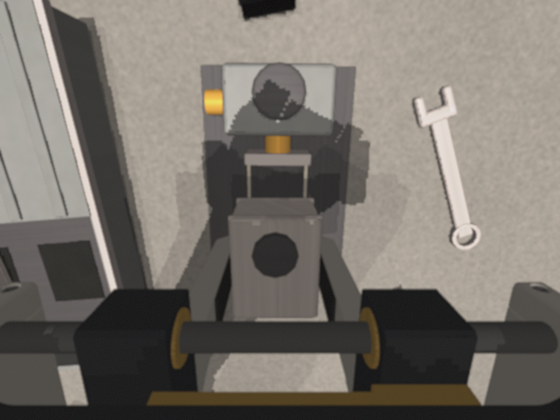

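Run:
```python
from h import *
robot.move_linear(fd(0,0,.055),.1)
print(robot.move_linear(fd(0,0,.033),.02,threshold=4)); z=robot.get_state()['ee_pos'][2]; print(z)
robot.move_linear(fd(0,0,z+.002),.02)
print(robot.move_linear(fd(.022,0,z+.002),.02,threshold=5)); s=robot.get_state(); x=floc(s['ee_pos']); print(x,s['force'])
robot.move_linear(np.r_[s['ee_pos'][:2],z-.0005],.02,threshold=4)
robot.gripper_to(.094); print(robot.get_state()['ee_pos'])
robot.move_linear(np.r_[s['ee_pos'][:2],.16],.15)
robot.move_ptp(fd(-.07,0,.22),down(FY)); im,c=shot('wrist','wf3')
a=cv2.resize(im[:200,180:380],None,fx=2,fy=2)
robot.move_ptp(np.r_[C+(-.15)*ex,.40],down(CY)); im,c=shot('wrist','wt3')
b=cv2.resize(im[60:200,90:490],None,fx=2,fy=2)
o=np.zeros((600,800,3),np.uint8); o[:280]=b; o[280:600,:400]=a[80:400]; cv2.imwrite('pics/chk.png',o); print(robot.get_state()['time'])
```

```text
True
0.03603490503340238
True
[0.0075 0.0004] [-0.34684658  0.01387186 -5.12910511]
[ 0.57021133 -0.33138326  0.03552097]
45.175
```

View pics/chk.png

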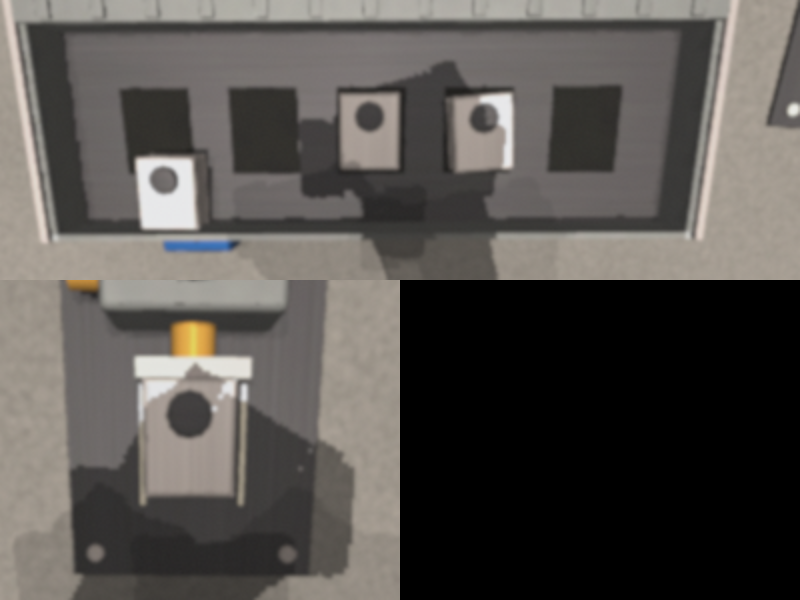

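Run:
```python
from h import *
c=load('wf3'); f=lambda u,v,z: floc(ray(c,(u/2+180,(v-280+80)/2),z))
print('full',f(145,378,.052),f(237,378,.052),f(149,496,.052),f(236,495,.052))
c=load('wt3'); g=lambda u,v: ray(c,(u/2+90,v/2+60),.051)
q=[g(*uv) for uv in[(199,228),(140,230),(135,156),(193,155)]]; print([loc(p) for p in q])
L=[(-.03,-.024),(-.03,.024),(.03,.024),(.03,-.024)]
a,t,r=fit2(L,q); print(a-CY,loc(t),r)
for qq in([(400,169),(340,171),(339,91),(399,91)],[(514,166),(454,173),(446,95),(513,92)]):
    A,T,R=fit2(L,[g(*uv) for uv in qq]); print('other',A-CY,loc(T),R)
```

```text
full [0.0385 0.0246] [ 0.0384 -0.0224] [-0.0211  0.0237] [-0.0206 -0.0231]
[array([-0.1621,  0.1469]), array([-0.1638,  0.1976]), array([-0.1018,  0.195 ]), array([-0.1011,  0.147 ])]
-0.002699676033055709 [-0.1322  0.1716] [0.00078452 0.00249435 0.00061858 0.00133205]
other 0.01313282080796789 [-0.0822  0.0011] [0.00123624 0.00201524 0.00161778 0.00093814]
other 0.09697242903338069 [-0.0831 -0.0908] [0.00141059 0.00090749 0.00375257 0.00271847]
```

Run:
```python
from h import *
p=ch(-.1315,.1716,0)[:2]
pick(p,CY,.035); robot.move_linear(np.r_[p,.15],.2); robot.move_linear(ch(-.082,.19,.15),.2); put(ch(-.082,.19,0)[:2],.035)
robot.move_ptp(np.r_[C+(-.15)*ex,.40],down(CY)); im,c=shot('wrist','wt4')
cv2.imwrite('pics/wt4c.png',cv2.resize(im[60:200,90:490],None,fx=2,fy=2))
```

```text
opening 0.04817397835487067 weight N 0.9752694634310768 t 49.225
touch True
put [-0.38182223 -1.22189309 -0.31992254] 53.175
```

View pics/wt4c.png

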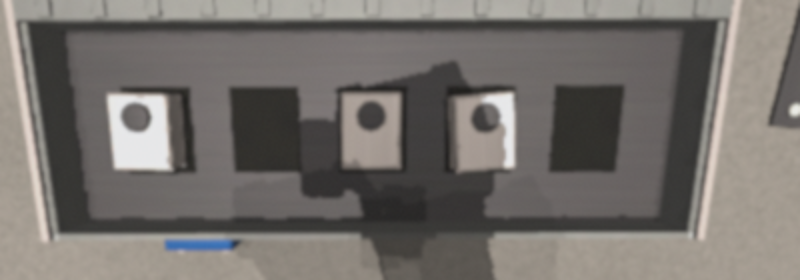

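All three chest tins now stand on their pads (crop x 140, 372 and 483), so I'm closing the lid.

Run:
```python
from h import *
robot.gripper_to(.06)
robot.move_ptp(ch(.085,0,.2),down(np.pi/2+CY)); robot.move_linear(ch(.085,0,.106),.1); robot.gripper_to(0)
p=robot.get_state()['ee_pos']; print(loc(p),robot.get_state()['opening'])
print(robot.move_linear(np.r_[p[:2]-.182*ex,p[2]],.07,threshold=14)); s=robot.get_state(); print(loc(s['ee_pos']),s['force'])
robot.gripper_to(.06); q=s['ee_pos']; robot.move_linear(np.r_[q[:2],.25],.15)
robot.gripper_to(.094); robot.move_ptp(fd(-.12,.16,.42),down(FY)); im,c=shot('wrist','fin'); robot.pause(.3); shot('side','fins')
print(robot.get_state()['time'])
```

```text
[0.0847 0.    ] 0.01173069245391363
True
[-0.0853 -0.0005] [1.92074612 0.79335219 1.04063558]
64.8
```

View pics/fin.png

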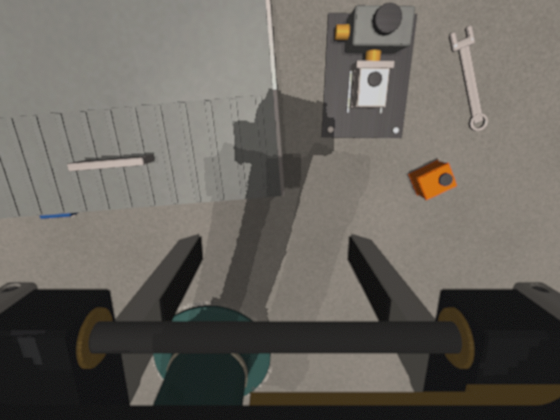

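The lid is shut after 170 mm of travel to its stop. The full tin (373, 87) sits against the stop plate, and the robot is clear.

```bash
python3 -c "
from rig import robot
robot.sign_off()"
```

```text
the job is handed in; nothing more can be done
```

The job is handed in: the full tin is on the feeder, the empty one is on its old pad, and the lid is shut. I finished at about 65 s of the 210 s allowed.

- **Lid:** I slid it open to its stop at the start. At the end the handle moved 170 mm back, to within about 1 mm of the shut position.
- **Finding the full tin:** The middle tin (`tin_3`) weighed about 5.4–5.8 N, so it is the full one. `tin_6` and `tin_5` weighed about 1 N each. I did not weigh the third chest tin, `tin_2`, because only one tin is full.
- **Full tin:** I pushed it forward to contact with the stop plate. In the last close image it measured flush within about 1 mm, within about 1 mm of the plate's middle, and square.
- **Other tins:** `tin_6` stands within about 1 mm of the middle pad's centre. `tin_2`, which I left alone, is about 4 mm off its pad's centre, well inside the 18 mm limit.
- **Knocked tin:** `tin_5` was pushed about 50 mm aside during the run. I put it back on its pad and confirmed that by eye before closing the lid.

None of the final checks failed or disagreed. I could not see the tins again once the lid was shut. I never went near the shackle, level block or wrench, and the wrench was the only one in view at the end.

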